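# Ring the blue bicycle bell

### The arm

A 7-joint arm with a two-finger parallel gripper is mounted at the origin on the work surface. World frame = base frame: x ahead of the robot, y to its left, z up, the work surface at z = 0. Lengths are in m, angles in rad, forces in N, time in s.
With the tool pointing down it reaches from about 0.4 to 0.85 m from the base axis. Payload 4.5 kg.
Tool frame: the origin (TCP) lies at the very end of the fingers, on their centre line; the grasp point (between the pads) lies 19 mm behind it; z points along the fingers, y is the line along which they close (so a half turn about z gives the same grasp; the last joint's range is limited). The gripper opens to 88 mm and grips with 3 to 60 N. Pads are 18 mm wide; open, the fingers measure 123 mm over their backs; the gripper's body (75 mm by 187 mm) begins 45 mm behind the grasp point.
Start: joints at [-1.137, 0.689, -0.195, 1.565, 0.157, 0.902, -0.215], TCP at [0.243, 0.576, 0.239] pointing down, gripper open.
Joint ranges: [-3.01, 3.01], [-0.46, 2.08], [-1.47, 1.51], [0.13, 2.56], [-1, 4.14], [0.04, 2.09], [-2.66, 2.66]. Speed limits (rad/s): [2.57, 2.57, 3.14, 3.14, 3.14, 3.14, 3.14].

### API

Orientations are given as a rotation vector (axis times angle).
In Python, from rig import r gives the robot as it stands.
- The arm moves only by the tool play_rows, never from a script. Its argument "steps" is a list of rows, each a list of 3 entries, a list of its own where there are three numbers: the shift along the tool's x, y, z in cm, then the turn about the tool's z in degrees, then the opening, from 0 (shut) to 1 (fully open). A call has exactly 8 rows; each row shifts and turns the commanded pose from where the row before left it, along the tool's axes as they then stand; what a row does not reach is not made up. A row lasts 1/8 s, in which the tool goes at most 62.5 mm and 10.7 degrees, less where a joint would pass 70% of its speed; a pose out of reach is approached as far as the arm can. A call is refused whole if a number of a shift passes 6.25 or a number of a turn 10.7, either way. A call with a gripper value outside its range is refused whole. The fingers move at their own pace and stop on an object; "grip_force" is the grip in N (left out, the last holds). Time passes only in rows, so rows that do not move let the fingers close, or fill a call up. It gives the time, the measured TCP pose, the force, the opening and the grip force at its end, in the units of the state.
- r.get_state(): the state, without advancing time (a new reading comes with each control period).
- r.read_camera(name): name is "side" or "top" or "wrist"; returns a dict with "image" (400x640x3 uint8, blue, green, red), "camera_matrix" (3x3 intrinsics, pixels), "dist" ([k1, k2, p1, p2, k3] as OpenCV has them; the pictures are not rectified), "R" (3x3) and "t" (3): a world point X has camera coordinates R X + t. Camera axes: x right, y down, z forward; pixel columns grow to the right and rows downward; lengths in m; the calibration is good to about 2 mm. A picture is of the moment at which its call begins. There is no depth.
- r.hand_in(): hands the job in; it is judged then, once.
Trained networks look in the newest picture that a camera, given by its name, has taken for a name from the list of things; names that differ only in an ending like _2 or _b are one class to them, and where a whole thing is asked for, a point or a joint stands for the part that bears it (a point fixed in the world has none). Each returns a list of dicts, best first, with "confidence" (0 to 1); they miss things now and then, are a little off and sometimes report something else, mostly with a low value. They report only what shows in the picture. A call takes as long as a camera call. They do not tell look-alikes from the thing itself.
- r.spot_in(camera, query): "position" ([x, y, z] in m, in world coordinates, good to about 4 mm: the middle of the surface that is visible of it).
- r.outline_of(camera, query): "pixels" (400x640 bool, what is visible of it).
The state is a dict: "clock": time; "joints": joint angles; "joint_velocities": joint speeds; "effort": joint torques, N m; "tcp_pos": TCP position; "tcp_rot": TCP orientation; "ft_force": force on the tool from outside, world axes, zero at the start; "ft_torque": the same for the moment, N m; "finger_gap": finger opening in m; "grasp_force": force on a finger pad.
Only numpy, scipy, OpenCV 4.12 (cv2) and the standard library are available. Lean on these libraries where they do the work, as an engineer would, in place of code of your own. Each camera call takes 0.05 s, during which the arm holds its last target. There are 200 camera calls.

### The job

Ring the blue bicycle bell on the workshop bench: with the closed fingertips push its thumb lever sideways until it is well past the middle of its travel, then let it spring right back and draw clear. Be gentle: grip or lift nothing and do not shove the bell's stand along or tip it, and leave the brass bell, the black bell, the screwdriver and the wrench untouched.

Things in the scene. Friction and masses are not known exactly. Their poses are not given: they have to be found in the camera images.
- blue_bell: Bell with blue dome (diameter 54 mm, 84 to 110 mm up) on a loose stand, 0.6 to 1.1 kg: round steel foot (diameter 100 mm, top at 16 mm), post, handlebar stub (diameter 22 mm, 100 mm along y, axis 58 mm up). Origin: centre of the foot's underside, below the dome's centre; z up. Thumb lever sticks out to its -x, the robot's side; yaw within 35 degrees.
- blue_lever (a joint): Angle (rad) of the blue bell's thumb lever about the bell's z axis. 0: at rest, along the bell's -x. Grows anticlockwise seen from above: the tab moves towards the bell's -y, to the right as seen from the robot. Stop at 0.7; it swings only that way. A weak spring (0.2 N at the tab at rest, 1.5 N at the stop) brings it back when let go.
- brass_bell: Bell with brass (gold coloured) dome (diameter 54 mm, 84 to 110 mm up) on a loose stand, 0.6 to 1.1 kg: round steel foot (diameter 100 mm, top at 16 mm), post, handlebar stub (diameter 22 mm, 100 mm along y, axis 58 mm up). Origin: centre of the foot's underside, below the dome's centre; z up. Thumb lever sticks out to its -x, the robot's side; yaw within 35 degrees.
- brass_lever (a joint): Angle (rad) of the brass bell's thumb lever, as for the blue one; 0 at rest.
- black_bell: Bell with black dome (diameter 54 mm, 84 to 110 mm up) on a loose stand, 0.6 to 1.1 kg: round steel foot (diameter 100 mm, top at 16 mm), post, handlebar stub (diameter 22 mm, 100 mm along y, axis 58 mm up). Origin: centre of the foot's underside, below the dome's centre; z up. Thumb lever sticks out to its -x, the robot's side; yaw within 35 degrees.
- black_lever (a joint): Angle (rad) of the black bell's thumb lever, as for the blue one; 0 at rest.
- blue_tab (a point): Centre of the blue thumb tab, the upright plate at the outer end of the blue bell's lever: 22 mm along the lever, 6 mm thick, 28 mm tall (66 to 94 mm above the table); 56 mm from the bell's axis, 80 mm above the table. Turns with the lever (x along it towards the bell's axis, z up). 60 mm on either side of it is free space down to the foot.
- screwdriver: Red-handled screwdriver, 180 mm long, lying loose on the table beyond the bells, roughly along y. Origin near its middle. A bystander.
- wrench: Steel wrench, 180 mm long, lying loose on the table beyond the bells, roughly along y. Origin near its middle. A bystander.
There are look-alikes about, which are no part of the job. What is shaped like the blue_bell but purple or red is not meant.

How it is judged:
By the outcome, as a careful person would: the job done as asked, in the order asked, and still so for the second after the job is handed in, with the robot touching nothing.
It also fails if it takes over 40 s, if anything falls off the work surface, if the arm or the gripper's body presses on something with over 40 N, if the wrist force passes 120 N, or if a joint passes its speed limit or range.

## Working session

There is one attempt and no reset: what is moved stays moved. The work goes in short steps, Python scripts to look and compute and a tool call to move; the robot and the scene stay as the last step left them, time stands still between calls to the robot, and variables do not carry over. Pictures are saved under pics/ and viewed, at most 10 in all, crops included, and the job is handed in when it is done.

Besides the shell and the picture viewer there is one more tool, called after "Request:" as name([rows], argument=value, ...), one row to a line, values as JSON. play_rows: Moves the arm, as the interface text tells. Its arguments: {"type":"object","properties":{"steps":{"type":"array","items":{"type":"array"}},"grip_force":{"type":"number"}},"required":["steps"]}

```bash
mkdir -p pics
python3 - <<'E'
from rig import r
import cv2
s=r.get_state(); print(s['clock'],s['tcp_pos'],s['tcp_rot'],s['finger_gap'])
for c in("top","side"):
    d=r.read_camera(c); cv2.imwrite(f"pics/{c}0.png",d["image"])
    for q in("blue_bell","blue_tab","blue_lever"):
        for o in r.spot_in(c,q): print(c,q,[round(v,3) for v in o["position"]],round(o["confidence"],2))
E
```

```text
0.0 [0.24307216 0.57511065 0.23791158] [-6.23606941e-01 -3.07884886e+00  2.86482432e-03] 0.08806547764659746
top blue_bell [0.663, -0.354, 0.014] 0.79
top blue_bell [0.454, -0.033, 0.062] 0.74
top blue_bell [0.557, -0.201, 0.062] 0.7
top blue_tab [0.434, 0.004, 0.082] 0.61
top blue_tab [0.704, -0.395, 0.083] 0.6
top blue_tab [0.515, -0.225, 0.079] 0.42
top blue_lever [0.435, 0.013, 0.082] 0.57
top blue_lever [0.515, -0.226, 0.081] 0.4
side blue_bell [0.55, -0.229, 0.018] 0.89
side blue_bell [0.663, -0.38, 0.015] 0.64
side blue_bell [0.451, -0.049, 0.018] 0.59
side blue_tab [0.517, -0.228, 0.082] 0.75
side blue_tab [0.706, -0.401, 0.075] 0.62
side blue_tab [0.559, 0.218, 0.083] 0.32
side blue_lever [0.706, -0.397, 0.083] 0.77
side blue_lever [0.512, -0.226, 0.081] 0.59
side blue_lever [0.436, 0.012, 0.088] 0.46
```

View pics/top0.png

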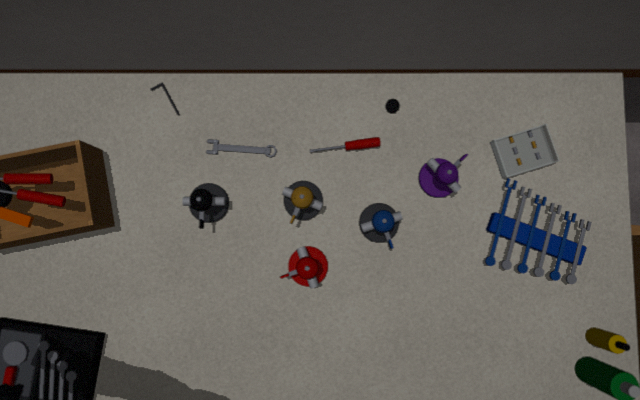

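View pics/side0.png

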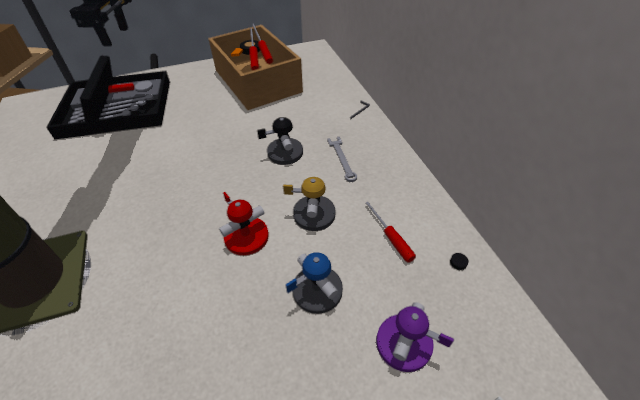

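The top view shows the blue dome near (383,221) with its tab at (391,245). Red is at (308,265), brass at (302,197) and purple at (445,177). In the side view the blue dome is at (316,266) and its tab at (291,286). So of the network's candidates, the one near (0.557,-0.20) is the blue bell. I'll refine it by colour next.

```bash
cat > h.py <<'E'
import cv2,numpy as np
from scipy.optimize import least_squares
def ray(d,px):
    u=cv2.undistortPoints(np.array([[px]],float),d["camera_matrix"],np.array(d["dist"],float))[0,0]
    R=np.array(d["R"]);t=np.array(d["t"]).ravel()
    return -R.T@t, R.T@np.array([u[0],u[1],1])
def at(d,px,z):
    c,v=ray(d,px); return c+v*(z-c[2])/v[2]
def tri(obs):
    A=np.zeros((3,3));b=np.zeros(3)
    for d,px in obs:
        c,v=ray(d,px);v=v/np.linalg.norm(v);P=np.eye(3)-np.outer(v,v);A+=P;b+=P@c
    return np.linalg.solve(A,b)
def blobs(d,box):
    hsv=cv2.cvtColor(d["image"],cv2.COLOR_BGR2HSV)
    m=cv2.inRange(hsv,(100,120,40),(122,255,255)); k=np.zeros_like(m);x0,y0,x1,y1=box;k[y0:y1,x0:x1]=m[y0:y1,x0:x1]
    n,l,s,c=cv2.connectedComponentsWithStats(k)
    return [(s[i].tolist(),c[i].round(1).tolist()) for i in range(1,n) if s[i,4]>8],k
E
python3 - <<'E'
from rig import r
from h import *
B={"top":(355,195,415,260),"side":(275,240,345,310)}
ims=[]
for c in B:
    d=r.read_camera(c); b,k=blobs(d,B[c]); print(c,b,"cam",ray(d,(320,200))[0].round(3))
    for s,p in b: print(at(d,p,.097).round(4),at(d,p,.08).round(4))
    x0,y0,x1,y1=B[c]
    for im in(d["image"],cv2.cvtColor(k,cv2.COLOR_GRAY2BGR)): ims.append(cv2.resize(im[y0:y1,x0:x1],(390,290),interpolation=cv2.INTER_NEAREST))
cv2.imwrite("pics/b.png",np.vstack([np.hstack(ims[:2]),np.hstack(ims[2:])]))
E
```

```text
top [([372, 210, 23, 22, 362], [382.7, 220.6]), ([389, 240, 4, 9, 19], [390.3, 243.8])] cam [ 0.511 -0.061  1.223]
[ 0.5617 -0.2101  0.097 ] [ 0.5625 -0.2123  0.08  ]
[ 0.5079 -0.227   0.097 ] [ 0.5079 -0.2295  0.08  ]
side [([302, 253, 29, 28, 601], [316.2, 266.6]), ([286, 279, 11, 13, 91], [291.2, 285.0])] cam [ 0.457 -0.556  0.669]
[ 0.559  -0.2171  0.097 ] [ 0.562 -0.207  0.08 ]
[ 0.5065 -0.2377  0.097 ] [ 0.508  -0.2282  0.08  ]
```

View pics/b.png

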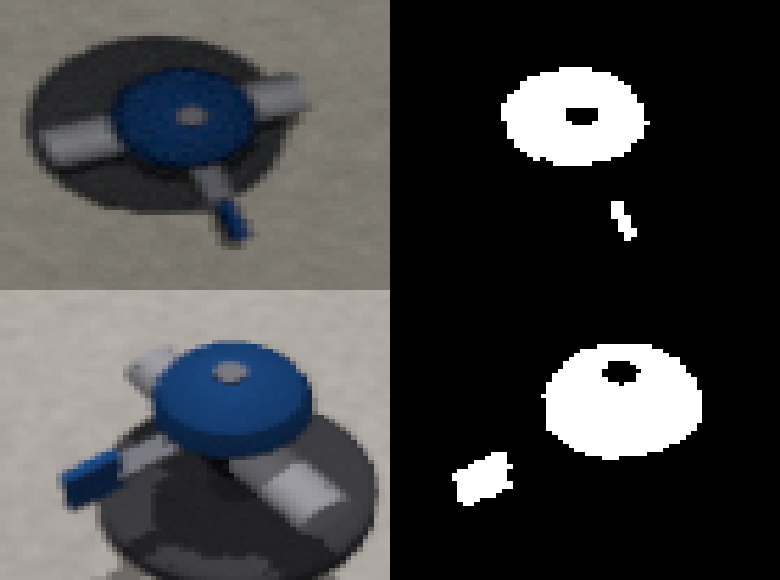

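The top crop shows the dome, the lever and the handlebar, and the handlebar gives a yaw of about 20°. Tab is at about (0.508,-0.230) and the bell axis at (0.561,-0.2115), so the radius is 55 mm against the stated 56. I'll move over with the fingers closed, staying high.

Request:
play_rows([
  [[-3.8, -3.0, 0], 0, 0],
  [[-3.8, -3.0, 0], 0, 0],
  [[-3.8, -3.0, 0], 0, 0],
  [[-3.8, -3.0, 0], 0, 0],
  [[-3.8, -3.0, 0], 0, 0],
  [[-3.8, -3.0, 0], 0, 0],
  [[-3.8, -3.0, 0], 0, 0],
  [[-3.8, -3.0, 0], 0, 0],
])

```text
clock: 1.5
tcp_pos: [0.4307, 0.2351, 0.239]
tcp_rot: [0.624, 3.078, 0.001]
ft_force: [0.3, 0.6, 0.3]
finger_gap: 0.0099
grasp_force: 0.0
```

Request:
play_rows([
  [[-2.9, -4.4, 0], 0, 0],
  [[-2.9, -4.4, 0], 0, 0],
  [[-2.9, -4.4, 0], 0, 0],
  [[-2.9, -4.4, 0], 0, 0],
  [[-2.9, -4.4, 0], 0, 0],
  [[-2.9, -4.4, 0], 0, 0],
  [[-2.9, -4.4, 0], 0, 0],
  [[-2.9, -4.4, 0], 0, 0],
])

```text
clock: 2.5
tcp_pos: [0.5069, -0.18, 0.2389]
tcp_rot: [0.624, 3.078, 0.0]
ft_force: [1.5, 0.0, -0.3]
finger_gap: 0.0006
grasp_force: 0.0
```

Request:
play_rows([
  [[0, 0, 0], 8, 0],
  [[0, 0, 0], 8, 0],
  [[0, 0, 0], 8, 0],
  [[0, 0, 0], 8, 0],
  [[0, 0, 0], 0, 0],
  [[0, 0, 0], 0, 0],
  [[0, 0, 0], 0, 0],
  [[0, 0, 0], 0, 0],
])

```text
clock: 3.5
tcp_pos: [0.5066, -0.1782, 0.2387]
tcp_rot: [-1.447, -2.788, -0.0]
ft_force: [0.1, 0.3, 0.0]
finger_gap: 0.0006
grasp_force: 0.0
```

Request:
play_rows([
  [[-0.3, -1.9, 0], 0, 0],
  [[0, 0, 2.8], 0, 0],
  [[0, 0, 2.8], 0, 0],
  [[0, 0, 2.8], 0, 0],
  [[0, 0, 2.8], 0, 0],
  [[0, 0, 2.8], 0, 0],
  [[0, 0, 2.8], 0, 0],
  [[0, 0, 0], 0, 0],
])

```text
clock: 4.5
tcp_pos: [0.4905, -0.1922, 0.0694]
tcp_rot: [-1.448, -2.784, 0.002]
ft_force: [-0.8, 0.6, 0.1]
finger_gap: 0.0005
grasp_force: 0.0
```

Run:
```python
from rig import r
from h import *
s=r.get_state();print(s['tcp_pos'].round(4) if hasattr(s['tcp_pos'],'round') else s['tcp_pos'],s['ft_force'])
d=r.read_camera("side"); b,k=blobs(d,(275,240,345,310));print(b)
e=r.read_camera("wrist")
c=d["image"][200:340,220:400]
cv2.imwrite("pics/c.png",np.hstack([cv2.resize(c,(514,400)),cv2.resize(e["image"],(280,400))]))
p=np.array(s['tcp_pos'],float);q,_=cv2.projectPoints(p.reshape(1,3),cv2.Rodrigues(np.array(d["R"]))[0],np.array(d["t"],float),d["camera_matrix"],np.array(d["dist"],float));print(q)
```

```text
[ 0.4905 -0.1922  0.0694] [-0.84559118  0.56410142  0.09109761]
[([302, 253, 29, 28, 604], [316.1, 266.6]), ([287, 279, 10, 14, 88], [291.3, 285.4])]
[[[277.20212936 274.18247139]]]
```

View pics/c.png

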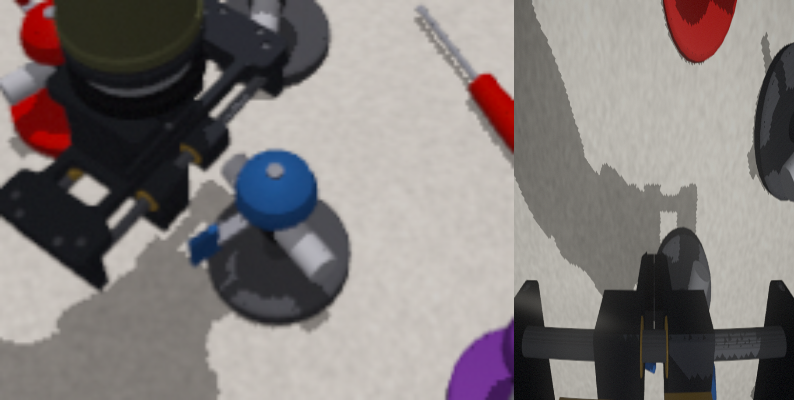

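The fingers are down beside the tab, which sits at (204,245) in the crop, on its left side; the projected TCP agrees. I'll shift 8 mm outward for dome clearance, then push gently.

Request:
play_rows([
  [[0, -0.8, 0], 0, 0],
  [[-0.8, 0, 0], 0, 0],
  [[-0.8, 0, 0], 0, 0],
  [[-0.8, 0, 0], 0, 0],
  [[-0.8, 0, 0], 0, 0],
  [[-0.8, 0, 0], 0, 0],
  [[-0.7, 0, 0], 0, 0],
  [[0, 0, 0], 0, 0],
])

```text
clock: 5.6
tcp_pos: [0.5134, -0.2351, 0.0706]
tcp_rot: [1.449, 2.787, 0.0]
ft_force: [-0.3, 1.0, 0.4]
finger_gap: 0.0005
grasp_force: 0.4
```

```bash
cat > look.py <<'E'
import sys
from rig import r
from h import *
s=r.get_state();print(s['tcp_pos'],s['ft_force'])
ims=[]
for n,b in(("side",(270,235,360,320)),("top",(345,185,425,265))):
    d=r.read_camera(n); B,k=blobs(d,b)
    for t,p in B: print(n,t,p,at(d,p,.097).round(4),at(d,p,.08).round(4))
    x0,y0,x1,y1=b; ims.append(cv2.resize(d["image"][y0-20:y1,x0-20:x1],(390,390)))
cv2.imwrite(sys.argv[1],np.hstack(ims))
E
python3 look.py pics/d.png
```

```text
[ 0.51336431 -0.23506008  0.07056846] [-0.34102493  0.9924739   0.38863303]
side [314, 253, 5, 4, 11] [315.7, 254.4] [ 0.5664 -0.1922  0.097 ] [ 0.5696 -0.1814  0.08  ]
side [306, 255, 25, 26, 289] [321.4, 269.6] [ 0.5657 -0.226   0.097 ] [ 0.5689 -0.2162  0.08  ]
side [295, 288, 10, 14, 69] [299.2, 294.8] [ 0.5142 -0.26    0.097 ] [ 0.5159 -0.2512  0.08  ]
top [377, 214, 15, 18, 152] [384.4, 223.4] [ 0.5552 -0.2139  0.097 ] [ 0.5559 -0.2162  0.08  ]
```

View pics/d.png

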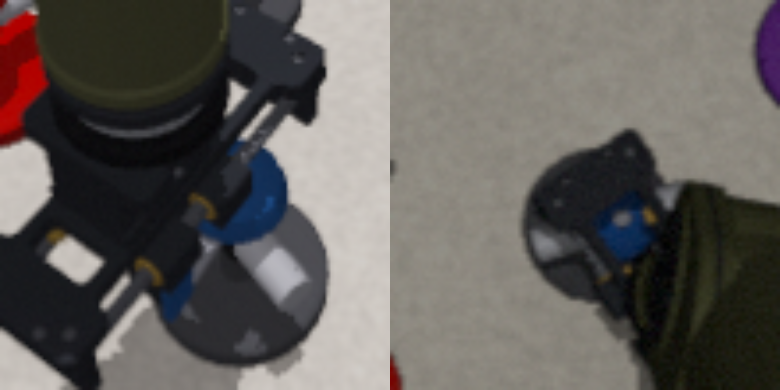

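The side view shows the tab swung to about 0.38 rad, as the geometry predicts, and the foot hasn't moved. I'll push about 9 mm further.

Request:
play_rows([
  [[-0.3, 0, 0], 0, 0],
  [[-0.3, 0, 0], 0, 0],
  [[-0.3, 0, 0], 0, 0],
  [[0, 0, 0], 0, 0],
  [[0, 0, 0], 0, 0],
  [[0, 0, 0], 0, 0],
  [[0, 0, 0], 0, 0],
  [[0, 0, 0], 0, 0],
])

```text
clock: 6.7
tcp_pos: [0.5186, -0.2419, 0.0708]
tcp_rot: [1.448, 2.788, 0.0]
ft_force: [0.1, 2.3, 0.8]
finger_gap: 0.0003
grasp_force: 0.9
```

```bash
python3 look.py pics/e.png
```

```text
[ 0.51857866 -0.24185642  0.07075524] [0.07672609 2.31877328 0.77861015]
side [318, 254, 5, 5, 11] [320.3, 256.2] [ 0.5731 -0.1987  0.097 ] [ 0.5765 -0.1881  0.08  ]
side [309, 258, 22, 23, 156] [323.7, 271.1] [ 0.5686 -0.2303  0.097 ] [ 0.5719 -0.2206  0.08  ]
side [301, 291, 8, 13, 59] [304.5, 297.4] [ 0.5212 -0.2675  0.097 ] [ 0.5231 -0.2589  0.08  ]
top [380, 213, 14, 17, 135] [387.9, 220.9] [ 0.561  -0.2221  0.097 ] [ 0.5618 -0.2246  0.08  ]
top [373, 223, 6, 8, 16] [375.2, 226.8] [ 0.5473 -0.1924  0.097 ] [ 0.5479 -0.1944  0.08  ]
```

View pics/e.png

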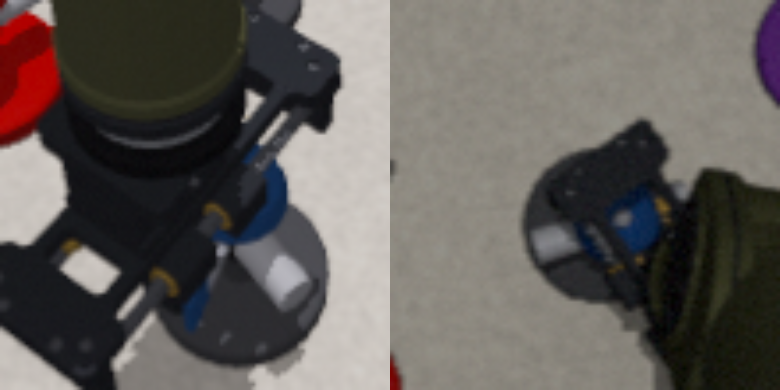

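The tab is now at about 0.54 rad and the stand is unmoved. I'll draw back along the same line and go up.

Request:
play_rows([
  [[0.8, 0, 0], 0, 0],
  [[0.8, 0, 0], 0, 0],
  [[0.8, 0, 0], 0, 0],
  [[0.8, 0, 0], 0, 0],
  [[0.9, 0, 0], 0, 0],
  [[0.9, 0, 0], 0, 0],
  [[0.9, 0, 0], 0, 0],
  [[0.6, 0, 0], 0, 0],
])

```text
clock: 7.8
tcp_pos: [0.4807, -0.1882, 0.0707]
tcp_rot: [-1.448, -2.788, -0.0]
ft_force: [-0.1, 0.9, -0.2]
finger_gap: 0.0007
grasp_force: 0.0
```

Request:
play_rows([
  [[0, 0, -2], 0, 0],
  [[0, 0, -3], 0, 0],
  [[0, 0, -4], 0, 0],
  [[0, 0, -4], 0, 0],
  [[2, -2, -2], 0, 0],
  [[4, -2, 0], 0, 0],
  [[4, -2, 0], 0, 0],
  [[0, 0, 0], 0, 0],
])

```text
clock: 8.8
tcp_pos: [0.3705, -0.1401, 0.2207]
tcp_rot: [-1.445, -2.785, 0.002]
ft_force: [0.2, -0.0, 0.2]
finger_gap: 0.0004
grasp_force: 0.0
```

```bash
python3 look.py pics/f.png
```

```text
[ 0.37049124 -0.14014927  0.22072953] [ 0.17893425 -0.03099561  0.1969582 ]
side [303, 253, 28, 28, 601] [316.3, 266.8] [ 0.559  -0.2176  0.097 ] [ 0.562  -0.2075  0.08  ]
side [286, 279, 11, 13, 90] [291.3, 285.1] [ 0.5066 -0.2379  0.097 ] [ 0.5081 -0.2285  0.08  ]
top [372, 210, 23, 22, 368] [382.7, 220.7] [ 0.5615 -0.21    0.097 ] [ 0.5623 -0.2123  0.08  ]
top [389, 240, 4, 8, 20] [390.4, 243.6] [ 0.5084 -0.2273  0.097 ] [ 0.5083 -0.2298  0.08  ]
```

View pics/f.png

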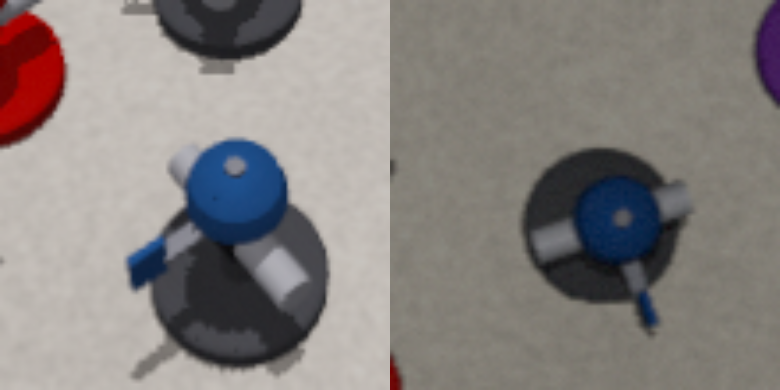

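The lever is back at rest, with the tab at side (291,285) and top (390,244), the same as before the push. The stand hasn't moved and the arm is clear, so I'm handing in.

```bash
python3 -c "
from rig import r
print(r.hand_in())"
```

```text
the job is handed in; nothing more can be done
None
```

I rang the blue bell: its lever went to about 0.54 of 0.7 rad and sprang back to rest, its stand did not move, nothing else was touched, and the job was handed in at about 9 s.

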